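# Clip the shaker tub shut and start it

## Robot

A 6-joint arm with a two-finger parallel gripper is mounted at the origin on the work surface. World frame = base frame: x ahead of the robot, y to its left, z up, the work surface at z = 0. Lengths are in m, angles in rad, forces in N, time in s.
With the tool pointing down it reaches from about 0.3 to 0.775 m from the base axis. Payload 14.6 kg.
Tool frame: the origin (TCP) lies where the fingers leave the gripper's body, on its centre line; the fingertips stand 97 mm ahead of it and the grasp point (between the pads) lies 78 mm ahead of it (ctrl.finger_overhang is the distance from the TCP to the fingertips, in m); z points along the fingers, y is the direction in which the jaws open and shut (so a half turn about z gives the same grasp; the last joint's range is limited). The gripper opens to 94 mm and grips with 3 to 60 N. Pads are 16 mm wide; open, the fingers measure 119 mm over their backs; the gripper's body (75 mm by 177 mm) begins 78 mm behind the grasp point.
Start: joints at [1.223, 0.3, 1.521, -0, 1.321, -0.067], TCP at [0.152, 0.528, 0.303] pointing down, gripper open.
Joint ranges: [-3.03, 3.03], [-0.79, 2.21], [0.23, 2.52], [-1.04, 4.18], [0, 3.07], [-2.55, 2.55]. Speed limits (rad/s): [2.22, 2.22, 2.57, 3.14, 3.14, 3.14].

## Interface

Orientations are given as [roll, pitch, yaw] about the fixed x, y, z axes, in that order (R = Rz(yaw) Ry(pitch) Rx(roll)).
In Python, from station import ctrl, imaging, hand_in gives the robot as it stands.
- The arm moves only by the shell command python3 -m pendant 'ROWS' [FORCE]. ROWS is JSON, a list of rows, each a list of 7 numbers: the shift along the tool's x, y, z normalised to -1 to 1, where 1 is 120 mm, then the turn, a rotation vector about the tool's x, y, z normalised to -1 to 1, where 1 is 30 degrees, then the closure, from -1 (fully open) to 1 (shut). A call has 1 to 10 rows; each row shifts and turns the commanded pose from where the row before left it, along the tool's axes as they then stand; what a row does not reach is not made up. A row lasts 1/12 s, in which the tool goes at most 41.7 mm and 7.16 degrees, less where a joint would pass 70% of its speed; a pose out of reach is approached as far as the arm can. A call with a number of a shift or a turn outside -1 to 1 is refused whole. A call with a gripper value outside its range is refused whole. The fingers move at their own pace and stop on an object; FORCE is the grip in N (left out, the last holds). Time passes only in rows, so rows that do not move let the fingers close. It gives the time, the measured TCP pose, the force and the opening at its end, in the units of the state.
- ctrl.get_obs(): the state, without advancing time (a new reading comes with each control period).
- imaging.camera(name): name is "scene" or "top" or "wrist"; returns a dict with "image" (400x640x3 uint8, red, green, blue), "mtx" (3x3 intrinsics, pixels), "rvec" (rotation vector, rad) and "tvec" (3), from world to camera coordinates, as OpenCV has them. Camera axes: x right, y down, z forward; pixel columns grow to the right and rows downward; lengths in m; the calibration is good to about 2 mm. The wrist camera is an equidistant fisheye: a pixel r from the principal point sees the ray r / f radians off the axis. A picture is of the moment at which its call begins. There is no depth.
- hand_in(): hands the job in, once; it reports no verdict.
The state is a dict: "time_s": time; "qpos": joint angles; "joint_vel": joint speeds; "tau": joint torques, N m; "ee_pos": TCP position; "eef_rot": TCP orientation; "force": force on the tool from outside, world axes, zero at the start; "moment": the same for the moment, N m; "grip_width": finger opening in m.
Only numpy, scipy, OpenCV 4.12 (cv2) and the standard library are available. Lean on these libraries where they do the work, as an engineer would, in place of code of your own. Each camera call takes 0.05 s, during which the arm holds its last target.

## Task

Close the white sample tub on the bench shaker with its loose lid: the lid's orange tongue goes under the orange lip at the tub's key side, and the opposite end is pressed down until the blue spring clip has snapped back over it and the lid lies flat on the rim. Only then press the green run key fully down, so that the red stop key beside it pops up. Leave the jug, the bottle and the carton where they stand.

Things in the scene. Friction and masses are not known exactly. Their poses are not given: they have to be found in the camera images.
- shaker: Brown-red bench shaker, fixed, 280 (x) x 200 (y) x 70 mm high; a white open tub rides above its deck on soft mounts. Origin: centre of its underside, on the bench; z up. The two keys are at its -x end, which roughly faces the robot. Tub: centred at x = +35 mm, 120 mm wide in y (inside 110 mm), flat rim 130 mm above the bench, far wall at x = 102 to 107 mm, key-side end at x = -53 mm.
- lip (a point): Middle of the orange lip's lower inner edge, in the shaker frame at (-38.5, 0, 140) mm. At the tub's key-side end the rim is a rigid ledge, x = -53 to -20 mm. On it stands an orange post, inner face at x = -48.5 mm; from its top the rigid lip (96 mm wide in y, top 144 mm above the bench) overhangs the ledge by 10 mm, leaving a gap 10 mm high.
- clip_nose (a point): Lower inner corner of the blue clip at the tub's far (+x) end; it moves with the clip. At rest in the shaker frame at (105, 0, 138.7) mm. The clip is 60 mm wide in y; its inner face rises 23 mm from the nose, leaning outwards by 20 degrees. It overlaps the edge of a seated lid by 5 mm.
- tub (a joint): How far the tub (with lip and clip) has sunk on its soft mounts, m: 0 at rest, 0.016 at most. It gives straight down under a push: about 3 to 4 N starts it, then 1000 N/m, and it comes back up. So while the lid is pressed the tub sinks under it, by an amount that depends on how hard the clip is: press until the force says it is shut, not to a height.
- clip (a joint): Outward slide of the blue clip, m: 0 at rest, 0.012 at most; it springs back by itself (5.9 N at rest, 1300 N/m more). The lid's edge has to push it out by about 5 mm: pressing near that edge takes about 10 to 15 N, then the clip springs back over it.
- lid: Loose pale-blue lid, 157 x 116 x 46 mm, about 0.14 kg. Origin: centre, at the underside of its ribs, on which it starts lying flat on the bench. x runs from the orange tongue (-x) to the clip edge (+x), z up. Plate: z = 6 to 12 mm, x = -68 to +75, y = +-58. Ribs under it: x = -46 to +60, outer faces y = +-52, z = 0 to 6. Seated, its axes are the shaker's, its origin at (35, 0, 124) mm there.
- lid_tongue (a point): Middle of the tongue's lower end edge, in the lid frame at (-82, 0, 6) mm; seated about (-47.5, 0, 130) in the shaker frame. Tongue: z = 6 to 10 mm, 70 mm wide, x = -82 to -68 mm. The ribs drop inside the tub's walls, so the lid cannot be slid in flat: tilted tongue down by 10 to 20 degrees, the tongue lands on the ledge and slides under the lip to the post; then swing down.
- lid_edge (a point): Middle of the lid's clip edge, on its upper side, in the lid frame at (75, 0, 12) mm. Seated: about (110, 0, 136) mm in the shaker frame. Press on the dark-blue patch of the plate beside it, 22 mm before the edge.
- lid_handle (a point): Middle of the top of the lid's handle, in the lid frame at (0, 0, 46) mm. The handle is a blue upright fin at the lid's centre, 16 mm thick in x, 60 mm long in y, from z = 12 to 46 mm.
- run_key_top (a point): Centre of the top of the green run key, 34 (x) x 36 (y) mm; in the shaker frame at (-100, -24, 86) mm while up. It moves straight down 10 mm.
- stop_key_top (a point): Centre of the top of the red stop key, the same size, in the shaker frame at (-100, +24, 76) mm while down; it rises 10 mm.
- run_key (a joint): Travel of the green run key, m: 0 up, 0.010 fully down. Pressing takes about 5 N against friction all the way; it stays where it is left, so push until it bottoms.
- stop_key (a joint): Travel of the red stop key, m: 0 down (start), 0.010 popped up. The keys are interlocked: one rises as the other goes down.
- jug: Bystander: pink jug, 100 mm across, 150 mm high, handle at its +y; origin at the centre of its underside.
- bottle: Bystander: green bottle, 64 mm across, 180 mm high; origin at the centre of its underside.
- carton: Bystander: cardboard carton 60 x 110 x 50 mm; origin at the centre of its underside.
Mind the look-alikes: they are no part of the job. Of the things like the lid, leave any that is turquoise; of the rest the larger one is meant.

How it is judged:
On the way, in this order (a step that is already met when the one before it is completed fails the run):
1. the lid is hooked under the lip, flat on the rim and held by the clip, with the run key still up (z of lid_edge in the frame of shaker between 0.133 and 0.139 m and z of lid_tongue in the frame of shaker between 0.127 and 0.1335 m and x of lid_tongue in the frame of shaker below -0.0425 m and angle between the x axis of lid and the x axis of shaker, either way round below 0.06 rad and angle between lid's own z axis and vertical below 0.04 rad and value of joint each of clip, run_key below 0.003 m), for 0.2 s.
2. the run key is fully down and the stop key has popped up, with the lid still clipped (z of lid_edge in the frame of shaker between 0.133 and 0.139 m and z of lid_tongue in the frame of shaker between 0.127 and 0.1335 m and x of lid_tongue in the frame of shaker below -0.0425 m and angle between the x axis of lid and the x axis of shaker, either way round below 0.06 rad and angle between lid's own z axis and vertical below 0.04 rad and value of joint clip below 0.003 m and value of joint each of run_key, stop_key above 0.008 m), for 0.2 s.
At the end, for the whole second after the job is handed in: Lid at rest flat on the rim (tilt under 0.04 rad, both ends within 3 mm of seated height, in line within 0.06 rad), tongue 4 mm or more under the lip, clip within 3 mm of rest; run key down and stop key up, each over 8 of 10 mm (all of step 2 and linear speed of lid below 0.02 m/s); the robot touches nothing.
It fails at once if the jug is moved more than 30 mm or tipped (distance of jug from where it was at the start of the episode above 0.03 m or angle between jug's own z axis and vertical above 0.3 rad).
It fails at once if the bottle is moved more than 30 mm or tipped (distance of bottle from where it was at the start of the episode above 0.03 m or angle between bottle's own z axis and vertical above 0.3 rad).
It fails at once if the carton is moved more than 30 mm or tipped (distance of carton from where it was at the start of the episode above 0.03 m or angle between carton's own z axis and vertical above 0.3 rad).
It also fails if it takes over 58 s, if anything falls off the work surface, if the arm or the gripper's body presses on something with over 40 N, if the wrist force passes 120 N, or if a joint passes its speed limit or range.

## Working session

There is one attempt and no reset: what is moved stays moved. The work goes in short steps, Python scripts to look and compute and a shell command to move; the robot and the scene stay as the last step left them, time stands still between calls to the robot, and variables do not carry over. Pictures are saved under pics/ and viewed, and the job is handed in when it is done.

```bash
ls; mkdir -p pics; python3 - <<'E'
from station import ctrl, imaging
import cv2
print(ctrl.get_obs(), ctrl.finger_overhang)
for n in ["scene","top","wrist"]:
    c=imaging.camera(n); cv2.imwrite(f"pics/{n}0.png",c["image"][:,:,::-1]); print(n,c["mtx"].tolist(),c["rvec"],c["tvec"])
E
```

```text
pics
{'time_s': 0.0, 'qpos': array([ 1.22339520e+00,  3.00486258e-01,  1.52158176e+00,  2.01559840e-05,
        1.32070914e+00, -6.65545358e-02]), 'joint_vel': array([-2.33222946e-04, -7.02965337e-04, -2.30435037e-04,  1.61119185e-03,
        8.60525249e-05, -2.33746614e-03]), 'tau': array([ 1.46595667e-04, -5.31804836e+01, -3.52739775e+01,  7.09120464e-02,
        2.43364874e-02, -8.47310753e-05]), 'ee_pos': array([0.15236703, 0.52831632, 0.30207766]), 'eef_rot': array([-3.14041206e+00, -9.82560887e-05,  2.86074101e+00]), 'force': array([0.44367694, 0.77162779, 0.48942521]), 'moment': array([ 0.03706084, -0.04487326,  0.01113287]), 'grip_width': 0.09402338773793116} 0.0972
scene [[371.74098899241903, 0.0, 311.6297478558388], [0.0, 371.74098899241903, 200.64569698527254], [0.0, 0.0, 1.0]] [ 2.1288732   1.50391487 -0.46550518] [-0.18763156 -0.3469384   1.38404985]
top [[394.5319691441766, 0.0, 317.3671820132554], [0.0, 394.5319691441766, 194.34092190279475], [0.0, 0.0, 1.0]] [ 2.14648647 -2.10576182  0.17899108] [-0.01109046  0.58422581  1.19361665]
wrist [[309.70691628693146, 0.0, 319.2436038097394], [0.0, 309.70691628693146, 199.79125505821466], [0.0, 0.0, 1.0]] [-2.34986307 -1.76675055 -0.21283607] [-0.54885704 -0.02407796  0.39036495]
```

View pics/scene0.png

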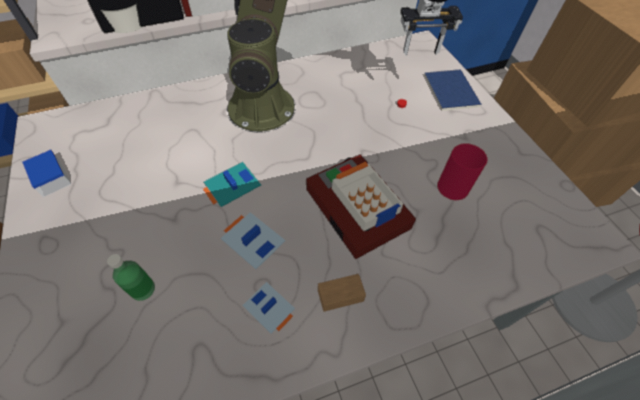

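View pics/top0.png

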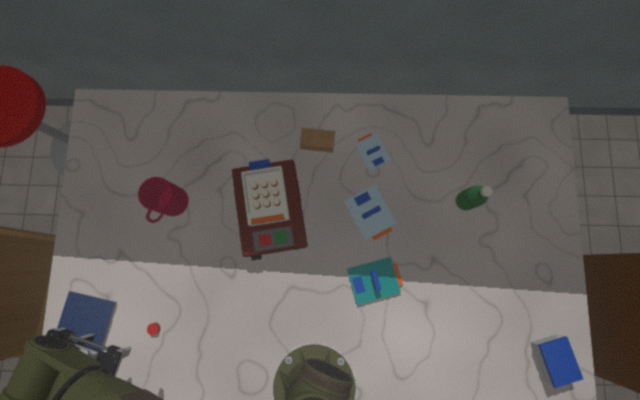

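View pics/wrist0.png

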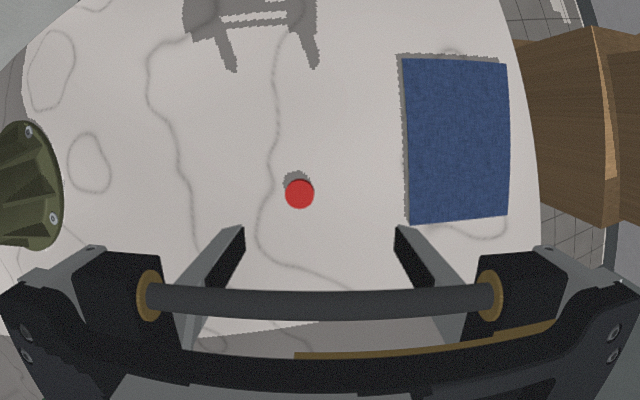

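The larger pale-blue lid is at top-image (370,213), with its tongue at (382,234). The shaker is around (268,208), with its keys at (265-282,239) facing the robot. The decoys are the turquoise lid (375,282) and the small pale one (372,152). Next I'll zoom in for a measurement.

```bash
cat > h.py <<'E'
import numpy as np, cv2
from station import ctrl, imaging
def get(n):
    c=imaging.camera(n); c["R"]=cv2.Rodrigues(np.array(c["rvec"]))[0]; c["t"]=np.array(c["tvec"]).ravel(); c["K"]=np.array(c["mtx"]); return c
def ray(c,uv,fish=False):
    K=c["K"]; x=(uv[0]-K[0,2])/K[0,0]; y=(uv[1]-K[1,2])/K[1,1]
    if fish:
        r=np.hypot(x,y); d=np.array([x/r*np.sin(r),y/r*np.sin(r),np.cos(r)]) if r>1e-9 else np.array([0,0,1.])
    else: d=np.array([x,y,1.])
    return -c["R"].T@c["t"], c["R"].T@d
def onz(c,uv,z,fish=False):
    o,d=ray(c,uv,fish); return o+d*(z-o[2])/d[2]
def proj(c,p,fish=False):
    q=c["R"]@np.asarray(p,float)+c["t"]; K=c["K"]
    if fish:
        r=np.hypot(q[0],q[1]); th=np.arctan2(r,q[2]); q=np.array([q[0]/r*th,q[1]/r*th,1])
    else: q=q/q[2]
    return K[0,0]*q[0]+K[0,2],K[1,1]*q[1]+K[1,2]
E
python3 - <<'E'
from h import *
c=get("top"); im=c["image"][:,:,::-1]
cv2.imwrite("pics/topz.png",cv2.resize(im[120:270,210:410],(800,600),interpolation=cv2.INTER_CUBIC))
c=get("scene"); im=c["image"][:,:,::-1]
cv2.imwrite("pics/scenez.png",cv2.resize(im[140:290,210:410],(800,600),interpolation=cv2.INTER_CUBIC))
E
```

```text
(no output)
```

View pics/topz.png

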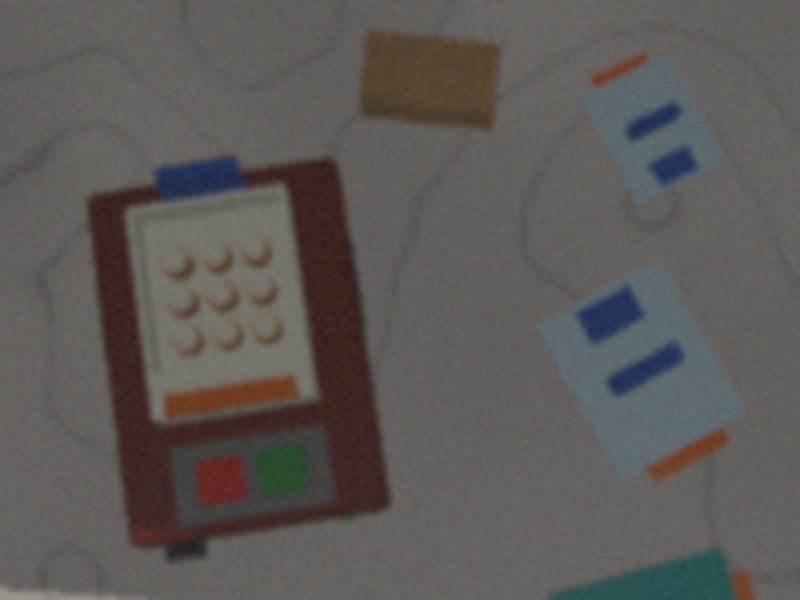

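View pics/scenez.png

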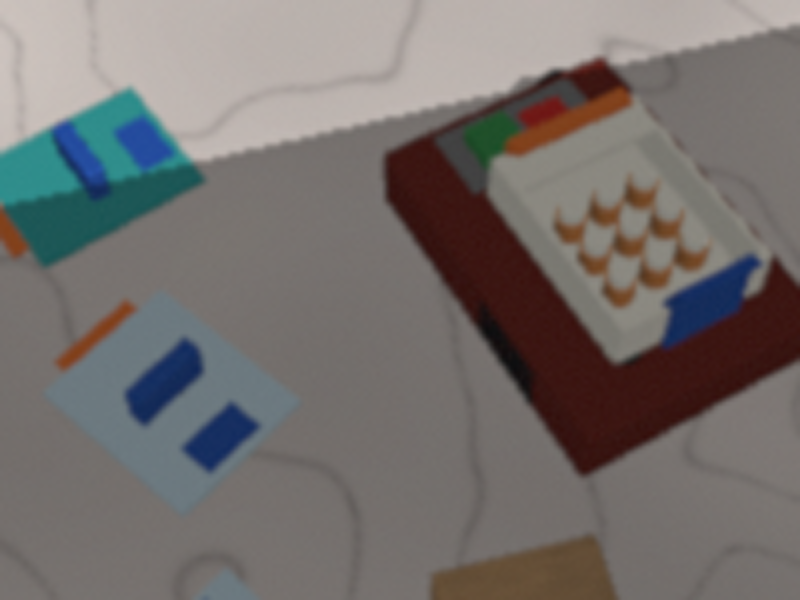

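```bash
cat > m.py <<'E'
from h import *
def blobs(c,name,roi=None,amin=8):
    hsv=cv2.cvtColor(c["image"],cv2.COLOR_RGB2HSV); h,s,v=[hsv[...,i].astype(int) for i in range(3)]
    m={"orange":(h<14)&(h>5)&(s>150)&(v>90),"pale":(h>92)&(h<112)&(s>30)&(s<110)&(v>80),
       "blue":(h>105)&(h<125)&(s>130),"green":(h>50)&(h<75)&(s>120),"red":((h<5)|(h>174))&(s>170)&(v>100),
       "brown":((h<8)|(h>172))&(s>110)&(v>25)&(v<100)}[name].astype(np.uint8)
    n,l,st,ce=cv2.connectedComponentsWithStats(m)
    return [(l==i,st[i,4],ce[i]) for i in range(1,n) if st[i,4]>=amin]
E
python3 - <<'E'
from m import *
np.set_printoptions(precision=4,suppress=True)
for n in ["top","scene"]:
    c=get(n)
    for k in ["orange","pale","blue","green","red","brown"]:
        for m,a,ce in blobs(c,k):
            if a>4000: continue
            pts=np.argwhere(m)[:,::-1].astype(np.float32)
            z={"orange":.144,"pale":.012,"blue":.012,"green":.086,"red":.076,"brown":.07}[k]
            w=np.array([onz(c,p,z)[:2] for p in pts],np.float32)*1000
            (cx,cy),(ww,hh),an=cv2.minAreaRect(w)
            print(n,k,a,ce,"z",z,"cent",w.mean(0),"rect",round(cx,1),round(cy,1),round(ww,1),round(hh,1),round(an,1))
E
```

```text
top orange 126 [267.1111 218.5794] z 0.144 cent [494.1393 142.9389] rect 494.1 143.2 12.0 88.4 10.6
top orange 44 [381.7045 233.0682] z 0.144 cent [ 458.7132 -187.2614] rect 458.3 -187.0 6.8 54.2 29.3
top orange 47 [397.5957 274.617 ] z 0.144 cent [ 342.9231 -230.8505] rect 344.9 -230.0 57.1 7.2 18.0
top pale 599 [372.414  151.4758] z 0.012 cent [ 739.2426 -179.3011] rect 737.1 -180.2 99.8 80.7 28.2
top pale 1248 [370.0288 212.9511] z 0.012 cent [ 533.6872 -170.6343] rect 537.8 -168.6 138.0 113.4 29.1
top pale 1151 [ 86.7559 315.8288] z 0.012 cent [195.9384 707.4385] rect 191.2 711.5 151.1 129.7 78.4
top pale 9 [ 76.1111 334.2222] z 0.012 cent [140.76   733.5695] rect 141.4 734.0 12.5 6.1 7.3
top blue 26 [373.     149.5769] z 0.012 cent [ 745.7106 -181.2998] rect 745.6 -180.6 6.1 39.4 28.2
top blue 38 [378.0526 160.9737] z 0.012 cent [ 706.9774 -197.7784] rect 707.4 -197.9 14.3 29.0 32.4
top blue 106 [259.4528 163.934 ] z 0.012 cent [689.7935 193.8509] rect 689.8 194.0 20.2 62.4 10.8
top blue 92 [361.9891 198.3913] z 0.012 cent [ 580.6576 -144.7494] rect 580.7 -145.4 23.3 41.5 27.8
t
[... 5841 characters left out ...]
2.2 549.0 32.9 14.9 1.2
scene brown 8 [480.75 170.  ] z 0.07 cent [569.6822 539.9879] rect 571.5 538.5 3.7 24.0 40.8
scene brown 10 [469.1 175. ] z 0.07 cent [574.5989 495.7459] rect 573.3 495.5 10.5 18.6 24.7
scene brown 2655 [356.1228 220.3751] z 0.07 cent [605.8346 111.6672] rect 551.3 142.5 289.8 209.8 10.3
scene brown 11 [455.7273 177.2727] z 0.07 cent [568.7578 453.1626] rect 567.9 452.6 6.3 24.9 25.2
scene brown 10 [469.5 189. ] z 0.07 cent [619.9411 467.5114] rect 619.9 467.6 2.3 36.2 32.6
scene brown 11 [464.5455 188.    ] z 0.07 cent [612.0009 455.8365] rect 612.0 456.2 16.8 10.6 86.8
scene brown 17 [462.     194.0588] z 0.07 cent [628.3756 436.7443] rect 627.0 436.8 22.7 14.0 21.1
```

```bash
python3 -m pendant '[[-0.27,-0.2,0,0,0,0.2,-1],[-0.27,-0.2,0,0,0,0,-1],[-0.27,-0.2,0,0,0,0,-1],[-0.27,-0.2,0,0,0,0,-1],[-0.27,-0.2,0,0,0,0,-1],[-0.27,-0.2,0,0,0,0,-1],[-0.27,-0.2,0,0,0,0,-1],[-0.27,-0.2,0,0,0,0,-1]]'; python3 - <<'E'
from h import *
c=get("wrist"); cv2.imwrite("pics/w1.png",c["image"][:,:,::-1]); print(-c["R"].T@c["t"], ctrl.get_obs()["ee_pos"],c["R"][2])
E
```

```text
time_s: 1.02
ee_pos: [0.3243, 0.2537, 0.3029]
eef_rot: [3.141, 0.0, 2.756]
force: [0.9, 1.1, -0.2]
grip_width: 0.0944
[0.25960004 0.27931073 0.38464848] [0.32719751 0.24929809 0.30282124] [ 0.22224863 -0.09026508 -0.97080264]
```

View pics/w1.png

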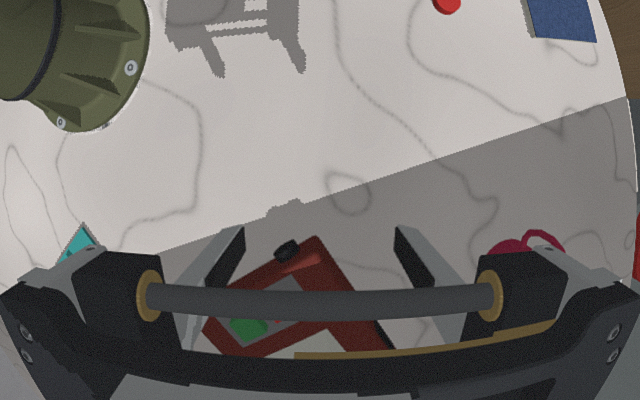

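```bash
python3 -m pendant '[[-0.31,-0.043,0,0,0,0,-1],[-0.31,-0.043,0,0,0,0,-1],[-0.31,-0.043,0,0,0,0,-1],[-0.31,-0.043,0,0,0,0,-1],[-0.31,-0.043,0,0,0,0,-1],[-0.31,-0.043,0,0,0,0,-1],[-0.31,-0.043,0,0,0,0,-1],[-0.31,-0.043,0,0,0,0,-1],[-0.31,-0.043,0,0,0,0,-1]]';python3 -m pendant '[[0,0,0,0,0,0.23,-1],[0,0,0,0,0,0.23,-1],[0,0,0,0,0,0.23,-1],[0,0,0,0,0,0.23,-1],[0,0,0,0,0,0.23,-1],[0,0,0,0,0,0.1,-1],[0,0,0,0,0,0,-1]]'; python3 - <<'E'
from h import *
c=get("wrist"); cv2.imwrite("pics/w2.png",c["image"][:,:,::-1]); print(-c["R"].T@c["t"], ctrl.get_obs()["ee_pos"],c["R"][2])
import pickle; pickle.dump(c,open("w2.pkl","wb"))
E
```

```text
time_s: 1.82
ee_pos: [0.618, 0.0853, 0.3025]
eef_rot: [-3.142, -0.0, 2.756]
force: [0.7, 0.6, -0.0]
grip_width: 0.0938
time_s: 2.4
ee_pos: [0.6166, 0.0866, 0.3025]
eef_rot: [-3.141, -0.0, 2.099]
force: [-0.1, 0.2, -0.2]
grip_width: 0.0942
[0.5812503  0.14604455 0.38432439] [0.61664621 0.08661169 0.3025343 ] [ 0.12011253 -0.20745331 -0.97084299]
```

View pics/w2.png

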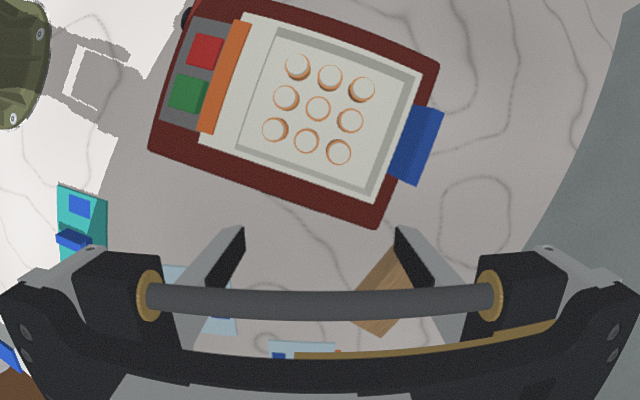

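The shaker is fully in view. The green key is at about (187,95), the red at (204,51), the lip runs (250,20) to (200,132), and the tub's far corners are at (421,70) and (375,203).

```bash
python3 - <<'E'
from m import *
import pickle
np.set_printoptions(precision=1,suppress=True)
c=pickle.load(open("w2.pkl","rb"))
hsv=cv2.cvtColor(c["image"],cv2.COLOR_RGB2HSV).astype(int);h,s,v=hsv[...,0],hsv[...,1],hsv[...,2]
ms={"lip":((h<14)&(h>5)&(s>130)&(v>120),.144),"green":((h>50)&(h<75)&(s>120),.086),"red":(((h<5)|(h>174))&(s>150)&(v>120),.076)}
for k,(m,z) in ms.items():
    m=m.copy(); m[200:]=0; m[:,260:]=0; 
    n,l,st,ce=cv2.connectedComponentsWithStats(m.astype(np.uint8)); i=1+np.argmax(st[1:,4])
    p=np.argwhere(l==i)[:,::-1]
    w=np.array([onz(c,q,z,True)[:2] for q in p],np.float32)*1000
    r=cv2.minAreaRect(w); print(k,st[i],w.mean(0),r, cv2.boxPoints(r).tolist())
for q in [(421,69),(375,204),(197,143),(250,12)]: print(q,onz(c,q,.130,True)*1000)
E
```

```text
lip [ 196   19   55  115 2105] [493.5 143.4] ((493.1908874511719, 143.635498046875), (16.152671813964844, 95.90614318847656), 10.090179443359375) [[476.83819580078125, 189.4319305419922], [493.6407470703125, 95.00914764404297], [509.5435791015625, 97.83906555175781], [492.74102783203125, 192.2618408203125]]
green [ 168   74   40   40 1007] [447.6 110.8] ((447.2926025390625, 111.01185607910156), (37.262168884277344, 34.34841537475586), 10.095529556274414) [[425.93951416015625, 124.65431213378906], [431.96044921875, 90.83772277832031], [468.64569091796875, 97.36940002441406], [462.624755859375, 131.1859893798828]]
red [186  33  38  37 919] [436.9 157.3] ((436.6919860839844, 157.26046752929688), (33.227943420410156, 34.873817443847656), 10.284804344177246) [[417.23175048828125, 171.450927734375], [423.45819091796875, 137.137451171875], [456.1522216796875, 143.07000732421875], [449.92578125, 177.38348388671875]]
(421, 69) [629.6 232.5 130. ]
(375, 204) [655.9 112.6 130. ]
(197, 143) [496.3  82.2 130. ]
(250, 12) [480.6 202.9 130. ]
```

```bash
python3 - <<'E'
import cv2
i=cv2.imread("pics/w2.png")[0:240,140:460]
cv2.imwrite("pics/w2z.png",cv2.resize(i,(800,600),interpolation=cv2.INTER_CUBIC))
E
```

```text
(no output)
```

View pics/w2z.png

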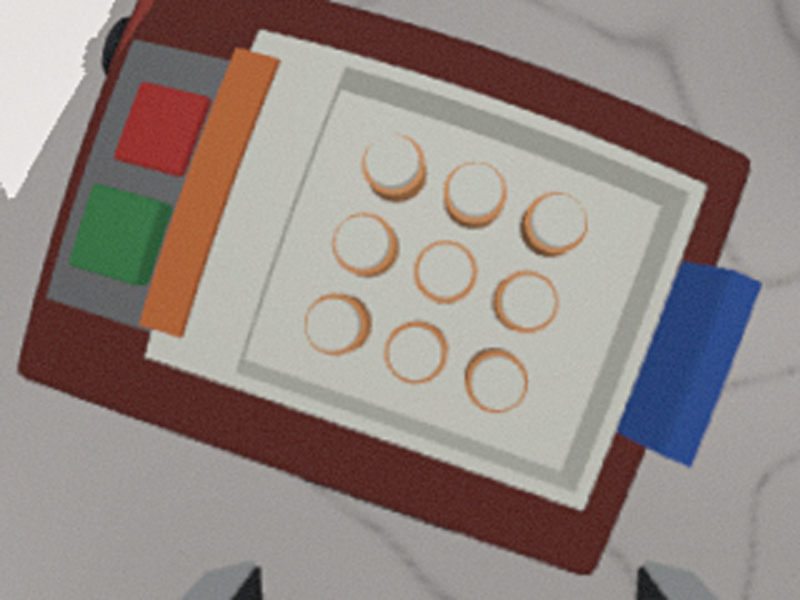

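```bash
python3 - <<'E'
from h import *
import pickle
np.set_printoptions(precision=1,suppress=True)
c=pickle.load(open("w2.pkl","rb"))
f=lambda u,v,z:onz(c,(140+(u+.5)/2.5-.5,(v+.5)/2.5-.5),z,True)[:2]*1000
P=[]; 
obs=[((278,60),.144,(-38.5,48)),((183,335),.144,(-38.5,-48)),((235,48),.144,(-53,48)),((141,327),.144,(-53,-48)),
((705,187),.130,(107,60)),((583,510),.130,(107,-60)),((147,358),.130,(-53,-60)),((262,31),.130,(-53,60)),
((348,70),.130,(-20,55)),((686,190),.130,(102,55)),
((749,160),.07,(140,100)),((588,574),.07,(140,-100)),((20,371),.07,(-140,-100)),
((120,157),.076,(-117,7)),((104,184),.086,(-117,-6)),((71,262),.086,(-117,-42))]
W=np.array([f(*a,z) for a,z,_ in obs]); S=np.array([s for *_,s in obs])
def fit(W,S):
    a=S-S.mean(0);b=W-W.mean(0); th=np.arctan2((a[:,0]*b[:,1]-a[:,1]*b[:,0]).sum(),(a*b).sum())
    R=np.array([[np.cos(th),-np.sin(th)],[np.sin(th),np.cos(th)]]); t=W.mean(0)-R@S.mean(0); return th,R,t
th,R,t=fit(W,S); print(np.degrees(th),t); print((W-t)@R-S)
i=[0,1,2,3,4,5,6,7,8,9]; print(np.degrees(fit(W[i],S[i])[0]),fit(W[i],S[i])[2])
E
```

```text
10.218718632286068 [539.  151.9]
[[-0.4 -1. ]
 [ 0.5  1.1]
 [-1.4 -0.6]
 [-0.1 -0.8]
 [-1.4 -1. ]
 [-0.7  0.2]
 [-0.1 -0.5]
 [-0.1 -0.7]
 [ 0.6 -1.4]
 [-2.2  0.1]
 [-4.7 -4.1]
 [-5.   3.4]
 [ 4.5  4. ]
 [ 3.5  0.1]
 [ 5.4 -0. ]
 [ 1.5  1.3]]
10.41346112582266 [538.6 151.3]
```

```bash
python3 -m pendant '[[-0.219,-0.236,0,0,0,0.033,-1],[-0.219,-0.236,0,0,0,0,-1],[-0.219,-0.236,0,0,0,0,-1],[-0.219,-0.236,0,0,0,0,-1],[-0.219,-0.236,0,0,0,0,-1],[-0.219,-0.236,0,0,0,0,-1],[-0.219,-0.236,0,0,0,0,-1],[0,0,0.33,0,0,0,-1],[0,0,0.33,0,0,0,-1],[0,0,0,0,0,0,-1]]'; python3 - <<'E'
from h import *
c=get("wrist"); cv2.imwrite("pics/w3.png",c["image"][:,:,::-1]); print(ctrl.get_obs()["ee_pos"])
E
```

```text
time_s: 3.28
ee_pos: [0.5327, -0.1711, 0.217]
eef_rot: [-3.135, -0.008, 2.085]
force: [-0.9, 0.4, -0.9]
grip_width: 0.0937
[ 0.53391528 -0.17105977  0.22091244]
```

View pics/w3.png

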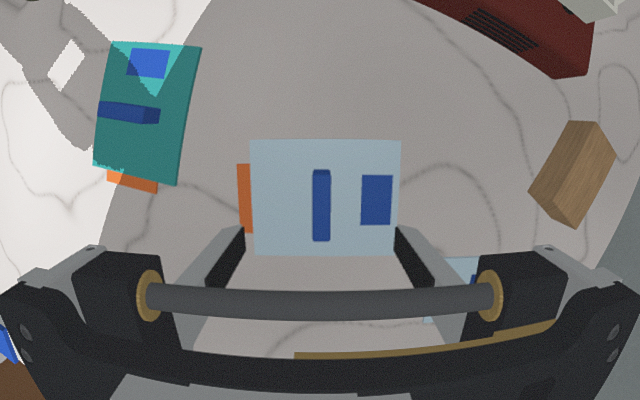

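The fin at column 321, rows 170-241, is centred between the fingers and its axes are aligned. I'll do a quick numeric check before descending.

```bash
python3 - <<'E'
from h import *
np.set_printoptions(precision=1,suppress=True)
c=get("wrist"); o=ctrl.get_obs(); print(o["ee_pos"]*1000,o["eef_rot"])
A=[onz(c,q,.012,True)*1000 for q in [(249,140),(401,140),(251,256),(395,256)]]
print(np.array(A),np.mean(A,0))
hsv=cv2.cvtColor(c["image"],cv2.COLOR_RGB2HSV).astype(int)
m=((hsv[...,0]>105)&(hsv[...,0]<125)&(hsv[...,1]>130)).astype(np.uint8)
n,l,st,ce=cv2.connectedComponentsWithStats(m)
for i in range(1,n):
    if st[i,4]>300 and 280<ce[i][0]<400 and 130<ce[i][1]<260: print(st[i],ce[i],onz(c,ce[i],.046,True)*1000,onz(c,ce[i],.012,True)*1000)
E
```

```text
[ 535.  -171.1  223.8] [-3.1 -0.   2.1]
[[ 446.3 -155.2   12. ]
 [ 572.3  -83.6   12. ]
 [ 501.  -260.8   12. ]
 [ 631.8 -186.9   12. ]] [ 537.9 -171.6   12. ]
[ 311  168   18   71 1213] [319.2 202.8] [ 530.6 -168.3   46. ] [ 534.7 -175.9   12. ]
[ 359  173   31   50 1409] [373.6 197.2] [ 568.9 -141.    46. ] [ 578.1 -144.9   12. ]
```

```bash
python3 -m pendant '[[0,0,0.306,0,0,0,-1],[0,0,0.306,0,0,0,-1],[0,0,0.306,0,0,0,-1],[0,0,0,0,0,0,-1],[0,0,0,0,0,0,1],[0,0,0,0,0,0,1],[0,0,0,0,0,0,1],[0,0,0,0,0,0,1],[0,0,0,0,0,0,1],[0,0,0,0,0,0,1]]' 35; python3 -m pendant '[[0,0,0,0,0,0,1],[0,0,0,0,0,0,1],[0,0,0,0,0,0,1],[0,0,0,0,0,0,1]]'
```

```text
time_s: 4.22
ee_pos: [0.5351, -0.1713, 0.114]
eef_rot: [3.141, 0.001, 2.084]
force: [0.7, -1.4, 0.5]
grip_width: 0.0577
time_s: 4.55
ee_pos: [0.535, -0.1713, 0.1133]
eef_rot: [-3.142, -0.0, 2.084]
force: [-0.5, -0.2, -0.3]
grip_width: 0.0307
```

```bash
python3 -m pendant '[[0,0,0,0,0,0,1],[0,0,0,0,0,0,1],[0,0,0,0,0,0,1],[0,0,0,0,0,0,1],[0,0,0,0,0,0,1]]'
```

```text
time_s: 4.97
ee_pos: [0.5349, -0.1713, 0.1133]
eef_rot: [-3.141, -0.0, 2.084]
force: [-0.4, -1.4, 0.9]
grip_width: 0.0159
```

```bash
cat > calc.py <<'E'
from h import *
from scipy.spatial.transform import Rotation as Ro
SH=np.array([.5386,.1514,0]); YAW=np.radians(10.4)
RS=Ro.from_euler('z',YAW).as_matrix()
def pose_lid(T,th,dy=0.,zg=.1133):
    """T: tongue end low edge in shaker frame (mm); th tilt deg. returns TCP world R,p"""
    t=np.radians(th); X=np.array([np.cos(t),0,np.sin(t)]);Y=np.array([0,1,0]);Z=np.cross(X,Y)
    RL=np.c_[X,Y,Z]; o=np.array(T)/1000-RL@np.array([-.082,0,.006]); p=o+RL@np.array([0,dy,zg])
    Rt=np.c_[Y,X,-Z]
    return RS@Rt, SH+RS@p
def pose_down(P,yaw_s=0.):
    "fingertip at P (shaker mm), tool down, y along shaker x"
    Rt=np.c_[[0,1,0],[1,0,0],[0,0,-1]].astype(float)
    return RS@Rt, SH+RS@(np.array(P)/1000+np.array([0,0,.0972]))
def cur():
    o=ctrl.get_obs(); return Ro.from_euler('xyz',o["eef_rot"]).as_matrix(),np.array(o["ee_pos"])
def delta(target,src=None):
    R,p=src or cur(); Rt,pt=target
    d=R.T@(pt-p)/.12; r=Ro.from_matrix(R.T@Rt).as_rotvec()/np.radians(30); d2=Rt.T@(pt-p)/.12
    print("turn",r.round(3),"| shift before turn",d.round(3),"| shift after turn",d2.round(3),"| rows: shift",round(np.linalg.norm(d)/.345,1),"turn",round(np.linalg.norm(r)/.238,1),"target",pt.round(4))
E
python3 -m pendant '[[0,0,-0.2,0,0,0,1],[0,0,-0.33,0,0,0,1],[0,0,-0.33,0,0,0,1],[0,0,-0.33,0,0,0,1],[0,0,-0.33,0,0,0,1],[0,0,0,0,0,0.211,1],[0,0,0,0,0,0.211,1],[0,0,0,0,0,0.211,1],[0,0,0,0,0,0,1]]'; python3 - <<'E'
from calc import *
c=get("scene"); cv2.imwrite("pics/s4.png",cv2.resize(c["image"][100:300,150:450,::-1],(750,500)))
c=get("wrist"); cv2.imwrite("pics/w4.png",c["image"][:,:,::-1])
delta(pose_lid((-30,0,175),15)); delta(pose_lid((-30,0,133),15),pose_lid((-30,0,175),15))
E
```

```text
time_s: 5.72
ee_pos: [0.5349, -0.1712, 0.2955]
eef_rot: [-3.141, -0.0, 1.748]
force: [0.2, 0.0, -2.4]
grip_width: 0.0159
turn [-0.501 -0.002  0.008] | shift before turn [ 2.636  0.706 -0.037] | shift after turn [2.639 0.68  0.144] | rows: shift 7.9 turn 2.1 target [0.5597 0.1553 0.2999]
turn [0. 0. 0.] | shift before turn [ 0.    -0.091  0.338] | shift after turn [ 0.    -0.091  0.338] | rows: shift 1.0 turn 0.0 target [0.5597 0.1553 0.2579]
```

View pics/s4.png

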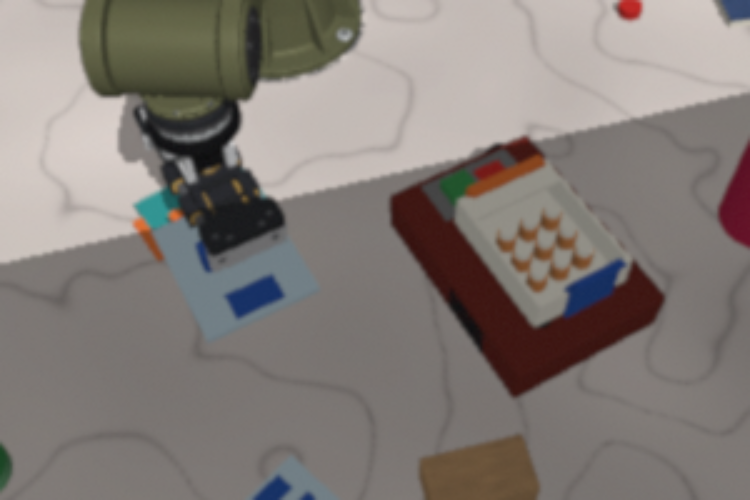

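View pics/w4.png

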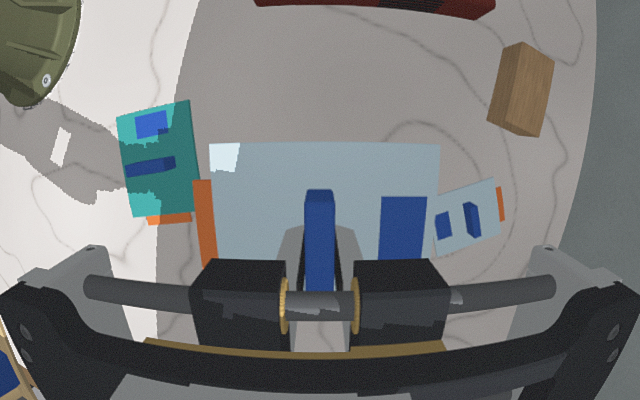

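The lid is held square in the jaws: its far edge runs level along rows 143-145 from column 209 to 440. I'll measure its sideways offset in the hand.

```bash
python3 - <<'E'
from calc import *
np.set_printoptions(precision=1,suppress=True)
c=get("wrist"); R,p=cur()
for q in [(209,144),(325,143),(440,145)]:
    w=onz(c,q,p[2]-.1013,True); print((R.T@(w-p))*1000)
w=onz(c,(319,190),p[2]-(.1133-.046),True); print("handle top +y end",(R.T@(w-p))*1000)
E
```

```text
[ 59.1 -68.5 101.3]
[ 58.2   2.7 101.3]
[ 58.7  74.2 101.3]
handle top +y end [37.1 -0.8 67.3]
```

```bash
python3 -m pendant '[[0,0,0,-0.167,0,0.003,1],[0,0,0,-0.167,0,0.003,1],[0,0,0,-0.167,0,0.003,1],[0.32,0.083,0.018,0,0,0,1],[0.32,0.083,0.018,0,0,0,1],[0.32,0.083,0.018,0,0,0,1],[0.32,0.083,0.018,0,0,0,1],[0.32,0.083,0.018,0,0,0,1],[0.32,0.083,0.018,0,0,0,1],[0.32,0.083,0.018,0,0,0,1]]';  python3 -m pendant '[[0.32,0.083,0.018,0,0,0,1],[0,0,0,0,0,0,1],[0,0,0,0,0,0,1]]'; python3 - <<'E'
from calc import *
c=get("scene"); cv2.imwrite("pics/s5.png",cv2.resize(c["image"][100:300,200:500,::-1],(750,500)))
c=get("wrist"); cv2.imwrite("pics/w5.png",c["image"][:,:,::-1])
print(ctrl.get_obs()["force"])
delta(pose_lid((-30,0,175),15,-.0007)); delta(pose_lid((-30,0,133),15,-.0007))
E
```

```text
time_s: 6.7
ee_pos: [0.5574, 0.1078, 0.2994]
eef_rot: [2.879, 0.0, 1.751]
force: [2.0, -0.1, -1.6]
grip_width: 0.0162
time_s: 6.95
ee_pos: [0.5606, 0.1472, 0.2994]
eef_rot: [2.88, 0.0, 1.754]
force: [-0.3, -1.0, -2.8]
grip_width: 0.0162
[-0.45988366 -1.11140227 -2.21049417]
turn [-0.     0.001 -0.005] | shift before turn [ 0.081  0.006 -0.001] | shift after turn [ 0.081  0.007 -0.001] | rows: shift 0.2 turn 0.0 target [0.5598 0.1546 0.2999]
turn [-0.     0.001 -0.005] | shift before turn [ 0.081 -0.084  0.337] | shift after turn [ 0.081 -0.084  0.337] | rows: shift 1.0 turn 0.0 target [0.5598 0.1546 0.2579]
```

View pics/s5.png

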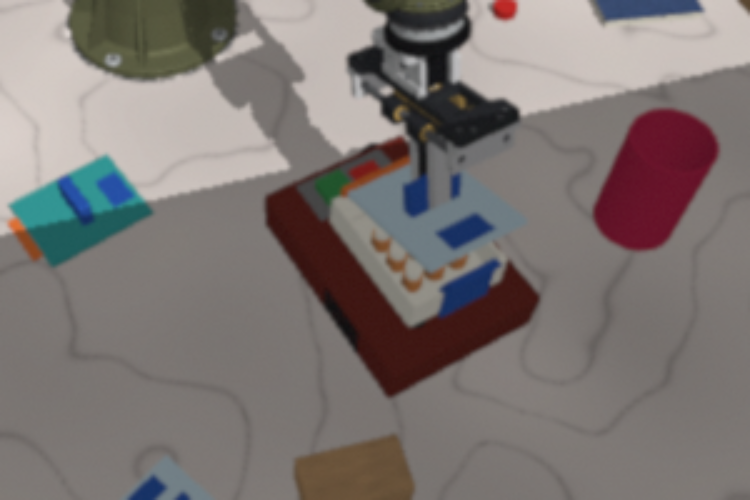

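View pics/w5.png

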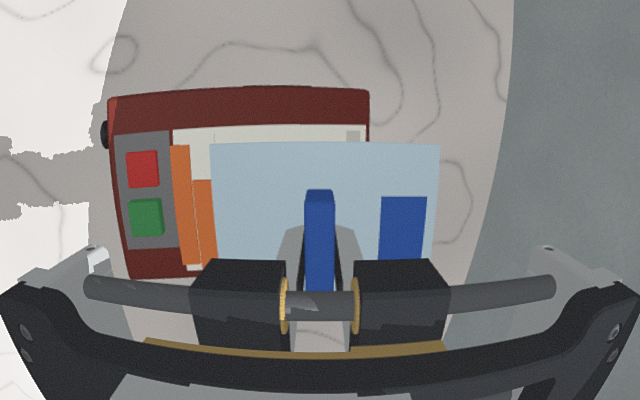

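The lid hangs tilted over the tub. Its tongue, at column 193-217, is just inside the lip (column 170-197). I'll shift sideways and descend.

```bash
python3 -m pendant '[[0.081,0.006,0,0,0,-0.005,1],[0,-0.04,0.16,0,0,0,1],[0,-0.04,0.15,0,0,0,1],[0,0,0,0,0,0,1],[0,0,0,0,0,0,1],[0,0,0,0,0,0,1]]'; python3 - <<'E'
from calc import *
c=get("wrist"); cv2.imwrite("pics/w6.png",c["image"][:,:,::-1])
print(ctrl.get_obs()["force"])
delta(pose_lid((-30,0,130),15,-.0007))
E
```

```text
time_s: 7.55
ee_pos: [0.5607, 0.1549, 0.2629]
eef_rot: [2.878, 0.0, 1.75]
force: [-0.3, 0.9, -1.9]
grip_width: 0.0158
[ 0.19083503 -0.819405   -2.10524135]
turn [ 0.004  0.001 -0.004] | shift before turn [-0.002 -0.025  0.064] | shift after turn [-0.002 -0.025  0.064] | rows: shift 0.2 turn 0.0 target [0.5598 0.1546 0.2549]
```

View pics/w6.png

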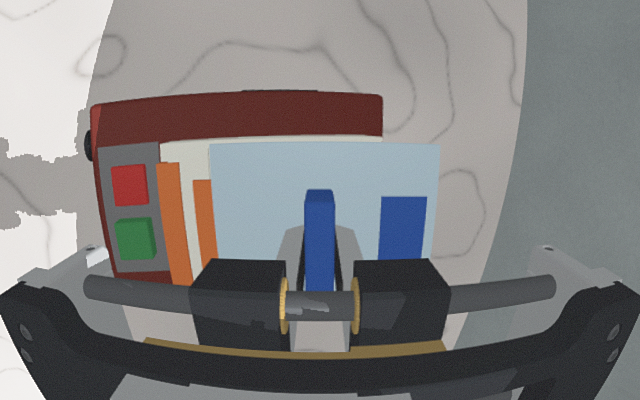

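```bash
python3 -m pendant '[[0,-0.0043,0.016,0,0,0,1],[0,-0.0043,0.016,0,0,0,1],[0,0,0,0,0,0,1],[0,0,0,0,0,0,1]]';  python3 -m pendant '[[0,-0.0043,0.016,0,0,0,1],[0,0,0,0,0,0,1],[0,0,0,0,0,0,1]]'; python3 -m pendant '[[0,-0.0022,0.008,0,0,0,1],[0,0,0,0,0,0,1],[0,0,0,0,0,0,1]]'
```

```text
time_s: 7.93
ee_pos: [0.5602, 0.1552, 0.2577]
eef_rot: [2.879, 0.0, 1.751]
force: [0.4, 0.1, -1.6]
grip_width: 0.0155
time_s: 8.18
ee_pos: [0.5602, 0.1552, 0.2556]
eef_rot: [2.879, 0.0, 1.751]
force: [-0.2, -0.3, -1.5]
grip_width: 0.0157
time_s: 8.43
ee_pos: [0.5603, 0.1553, 0.2548]
eef_rot: [2.879, 0.0, 1.751]
force: [0.8, -0.6, -1.2]
grip_width: 0.0158
```

```bash
python3 -m pendant '[[0,-0.0022,0.008,0,0,0,1],[0,0,0,0,0,0,1],[0,0,0,0,0,0,1]]';  python3 -m pendant '[[0,-0.0022,0.008,0,0,0,1],[0,0,0,0,0,0,1],[0,0,0,0,0,0,1]]'; python3 - <<'E'
from calc import *
print(np.mean([ctrl.get_obs()["force"] for _ in range(5)],0))
delta(pose_lid((-44,0,130),15,-.0007))
E
```

```text
time_s: 8.68
ee_pos: [0.5604, 0.1552, 0.2539]
eef_rot: [2.879, -0.0, 1.751]
force: [-0.1, -0.1, 1.5]
grip_width: 0.0159
time_s: 8.93
ee_pos: [0.5603, 0.1552, 0.2529]
eef_rot: [2.879, 0.0, 1.751]
force: [1.2, -0.3, 3.0]
grip_width: 0.016
[ 1.18633578 -0.25579048  3.03847169]
turn [ 0.002  0.001 -0.003] | shift before turn [-0.005 -0.114 -0.048] | shift after turn [-0.005 -0.114 -0.048] | rows: shift 0.4 turn 0.0 target [0.546  0.1521 0.2549]
```

```bash
python3 -m pendant '[[0,0.0015,-0.006,0,0,0,1],[0,-0.0243,-0.0066,0,0,0,1],[0,-0.0243,-0.0066,0,0,0,1],[0,-0.0243,-0.0066,0,0,0,1],[0,0,0,0,0,0,1],[0,0,0,0,0,0,1]]';  python3 -m pendant '[[0,-0.0243,-0.0066,0,0,0,1],[0,-0.016,-0.0044,0,0,0,1],[0,0,0,0,0,0,1],[0,0,0,0,0,0,1]]'; python3 - <<'E'
from calc import *
c=get("wrist"); cv2.imwrite("pics/w7.png",c["image"][:,:,::-1])
c=get("scene"); cv2.imwrite("pics/s7.png",cv2.resize(c["image"][130:280,250:475,::-1],(750,500)))
delta(pose_lid((-48.5,0,129.5),15,-.0007))
E
```

```text
time_s: 9.43
ee_pos: [0.5509, 0.1535, 0.2533]
eef_rot: [2.88, 0.0, 1.751]
force: [-1.0, 0.8, 2.1]
grip_width: 0.016
time_s: 9.77
ee_pos: [0.5462, 0.1527, 0.2534]
eef_rot: [2.88, 0.0, 1.751]
force: [0.3, -0.5, 3.5]
grip_width: 0.0154
turn [-0.     0.001 -0.003] | shift before turn [-0.005 -0.036 -0.019] | shift after turn [-0.005 -0.036 -0.019] | rows: shift 0.1 turn 0.0 target [0.5416 0.1512 0.2544]
```

View pics/w7.png

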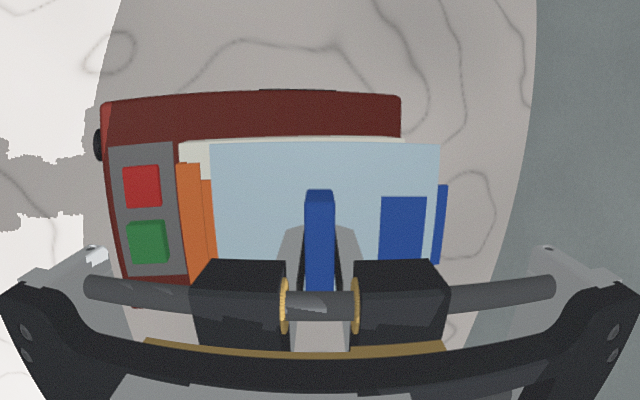

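View pics/s7.png

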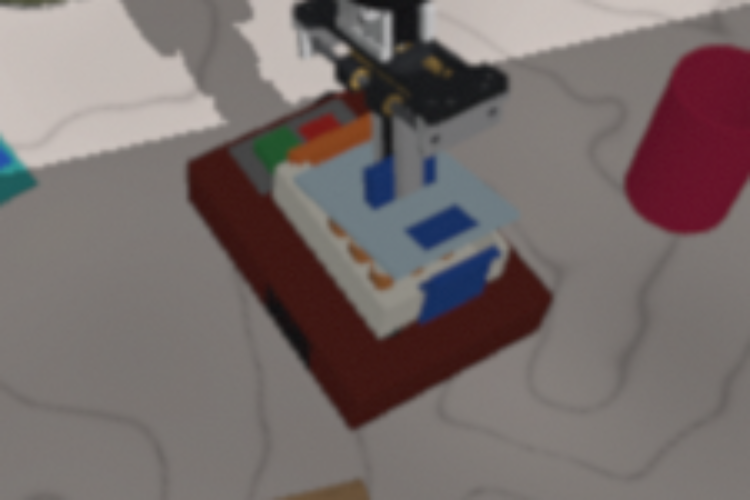

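The tongue is sliding under the lip; the visible strip is now only columns 203-215. I'll creep on towards the post.

```bash
python3 -m pendant '[[0,-0.015,-0.0085,0,0,0,1],[0,-0.012,-0.0032,0,0,0,1],[0,0,0,0,0,0,1],[0,0,0,0,0,0,1]]';  python3 -m pendant '[[0,-0.01,-0.0027,0,0,0,1],[0,0,0,0,0,0,1],[0,0,0,0,0,0,1]]'; python3 - <<'E'
from calc import *
print(RS.T@ctrl.get_obs()["force"])
delta(pose_lid((-48.5,0,129.5),15,-.0007))
E
```

```text
time_s: 10.2
ee_pos: [0.5429, 0.152, 0.254]
eef_rot: [2.879, 0.0, 1.751]
force: [1.0, -0.7, 1.6]
grip_width: 0.0161
time_s: 10.45
ee_pos: [0.5423, 0.1519, 0.2546]
eef_rot: [2.877, 0.0, 1.751]
force: [6.0, 2.2, 1.7]
grip_width: 0.0159
[6.33129283 1.06199717 1.72770472]
turn [ 0.006  0.001 -0.003] | shift before turn [-0.004 -0.007 -0.   ] | shift after turn [-0.004 -0.007 -0.   ] | rows: shift 0.0 turn 0.0 target [0.5416 0.1512 0.2544]
```

```bash
python3 - <<'E'
from calc import *
a=[pose_lid((-47.3,0,129.7),t,-.0007) for t in (15,13,11,9,7.5)]
delta(a[0])
for x,y in zip(a,a[1:]): delta(y,x)
E
```

```text
turn [ 0.006  0.001 -0.003] | shift before turn [-0.004  0.003  0.001] | shift after turn [-0.004  0.003  0.001] | rows: shift 0.0 turn 0.0 target [0.5428 0.1515 0.2546]
turn [ 0.067 -0.     0.   ] | shift before turn [-0.     0.031  0.024] | shift after turn [-0.     0.032  0.023] | rows: shift 0.1 turn 0.3 target [0.547  0.1522 0.2527]
turn [ 0.067  0.    -0.   ] | shift before turn [0.    0.031 0.024] | shift after turn [0.    0.032 0.023] | rows: shift 0.1 turn 0.3 target [0.5512 0.153  0.2507]
turn [ 0.067 -0.     0.   ] | shift before turn [-0.     0.031  0.024] | shift after turn [-0.     0.032  0.023] | rows: shift 0.1 turn 0.3 target [0.5554 0.1538 0.2485]
turn [0.05 0.   0.  ] | shift before turn [0.    0.023 0.018] | shift after turn [0.    0.024 0.018] | rows: shift 0.1 turn 0.2 target [0.5584 0.1543 0.2468]
```

```bash
python3 -m pendant '[[-0.003,0.003,0.001,0,0,-0.003,1],[0,0.031,0.024,0.067,0,0,1],[0,0.031,0.024,0.067,0,0,1],[0,0,0,0,0,0,1],[0,0,0,0,0,0,1]]';  python3 -m pendant '[[0,0.031,0.024,0.067,0,0,1],[0,0.023,0.018,0.05,0,0,1],[0,0,0,0,0,0,1],[0,0,0,0,0,0,1]]'; python3 - <<'E'
from calc import *
c=get("wrist"); cv2.imwrite("pics/w8.png",c["image"][:,:,::-1])
c=get("scene"); cv2.imwrite("pics/s8.png",cv2.resize(c["image"][130:280,250:475,::-1],(750,500)))
print(RS.T@ctrl.get_obs()["force"])
delta(pose_lid((-47.3,0,129.7),7.5,-.0007))
E
```

```text
time_s: 10.87
ee_pos: [0.5509, 0.1532, 0.2501]
eef_rot: [2.949, 0.0, 1.752]
force: [4.6, 1.9, 2.2]
grip_width: 0.0159
time_s: 11.2
ee_pos: [0.5578, 0.1545, 0.2463]
eef_rot: [3.01, 0.0, 1.752]
force: [4.1, 3.0, 2.1]
grip_width: 0.0159
[5.13155579 0.53918343 1.60232298]
turn [0.003 0.001 0.   ] | shift before turn [-0.002  0.005 -0.001] | shift after turn [-0.002  0.005 -0.001] | rows: shift 0.0 turn 0.0 target [0.5584 0.1543 0.2468]
```

View pics/w8.png

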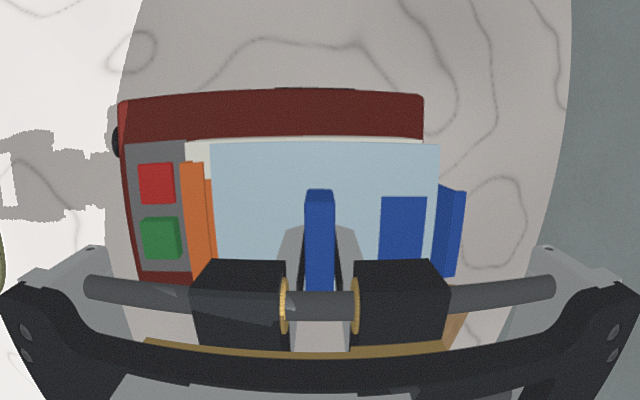

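View pics/s8.png

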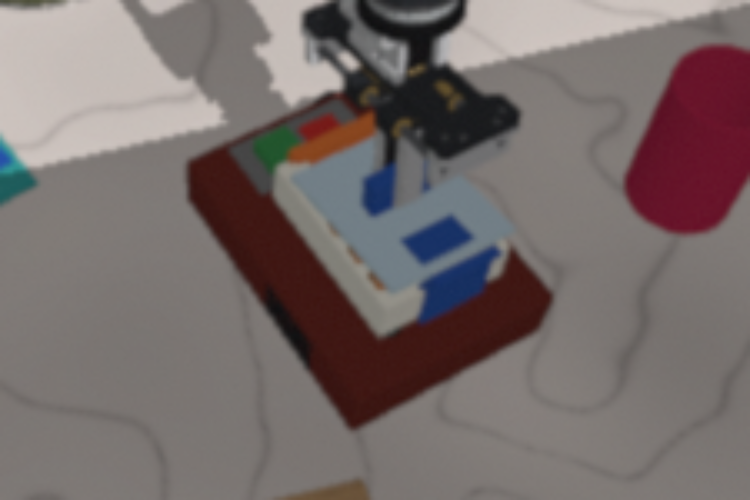

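```bash
python3 -m pendant '[[0,0.018,0.011,0.033,0,0,1],[0,0,0,0,0,0,1],[0,0,0,0,0,0,0.3],[0,0,0,0,0,0,0.3],[0,0,0,0,0,0,0.3],[0,0,0,0,0,0,0.3],[0,0,0,0,0,0,0.3],[0,0,0,0,0,0,0.3]]'; python3 - <<'E'
from calc import *
c=get("wrist"); cv2.imwrite("pics/w9.png",c["image"][:,:,::-1])
c=get("scene"); cv2.imwrite("pics/s9.png",cv2.resize(c["image"][130:280,250:475,::-1],(750,500)))
print(RS.T@ctrl.get_obs()["force"])
E
```

```text
time_s: 11.97
ee_pos: [0.56, 0.1548, 0.2453]
eef_rot: [3.028, 0.001, 1.752]
force: [-0.1, 0.1, -0.5]
grip_width: 0.0328
[-0.9259957   0.52651964  0.38853313]
```

View pics/w9.png

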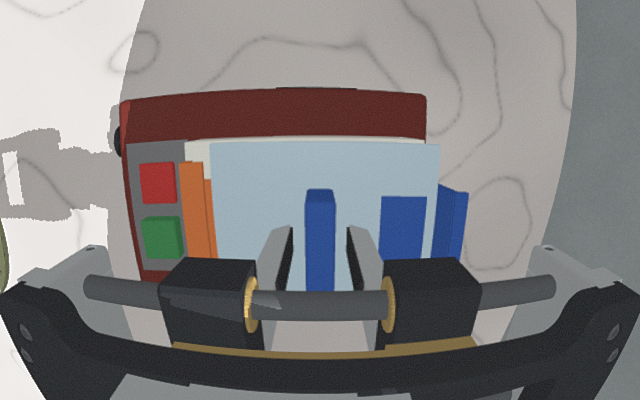

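View pics/s9.png

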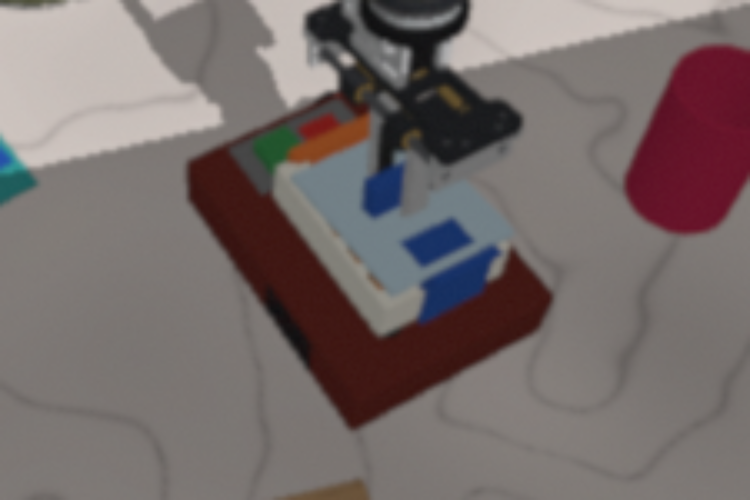

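The lid stays leaning on the clip and is hooked. I'll retreat, straighten the tool and shut the fingers.

```bash
python3 -m pendant '[[0,0,-0.2,0,0,0,0.3],[0,0,-0.25,0,0,0,0.3],[0,0,-0.1,0,0,0,1],[0,0,0,0.109,0,0,1],[0,0,0,0.109,0,0,1],[0,0,0,0,0,0,1]]' 20; python3 - <<'E'
from calc import *
c=get("wrist"); cv2.imwrite("pics/w10.png",c["image"][:,:,::-1])
delta(pose_down((86,0,175)))
E
```

```text
time_s: 12.57
ee_pos: [0.5529, 0.1535, 0.3106]
eef_rot: [-3.138, 0.0, 1.752]
force: [-0.4, -0.2, -0.8]
grip_width: 0.0099
turn [-0.001  0.001 -0.   ] | shift before turn [0.004 0.596 0.317] | shift after turn [0.004 0.596 0.317] | rows: shift 2.0 turn 0.0 target [0.6232 0.1669 0.2722]
```

View pics/w10.png

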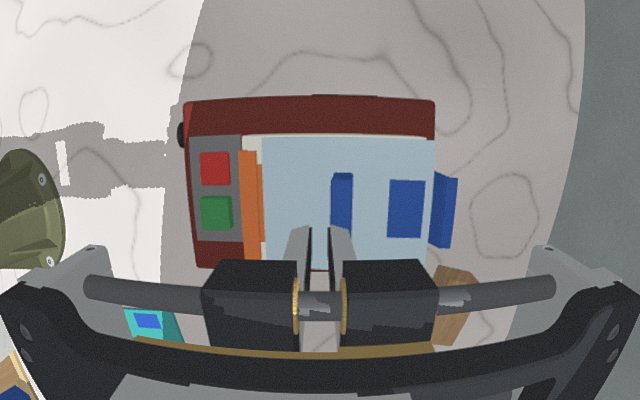

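```bash
python3 -m pendant '[[0.002,0.298,0,0,0,0,1],[0.002,0.298,0,0,0,0,1],[0,0,0.317,0,0,0,1],[0,0,0.13,0,0,0,1],[0,0,0,0,0,0,1],[0,0,0,0,0,0,1]]'; python3 - <<'E'
from calc import *
c=get("wrist"); cv2.imwrite("pics/w11.png",c["image"][:,:,::-1])
delta(pose_down((86,0,150)))
E
```

```text
time_s: 13.12
ee_pos: [0.6227, 0.1669, 0.2567]
eef_rot: [-3.141, 0.001, 1.752]
force: [0.2, 0.5, 1.1]
grip_width: 0.0009
turn [ 0.002  0.001 -0.   ] | shift before turn [-0.     0.002  0.092] | shift after turn [-0.     0.002  0.092] | rows: shift 0.3 turn 0.0 target [0.6232 0.1669 0.2472]
```

View pics/w11.png

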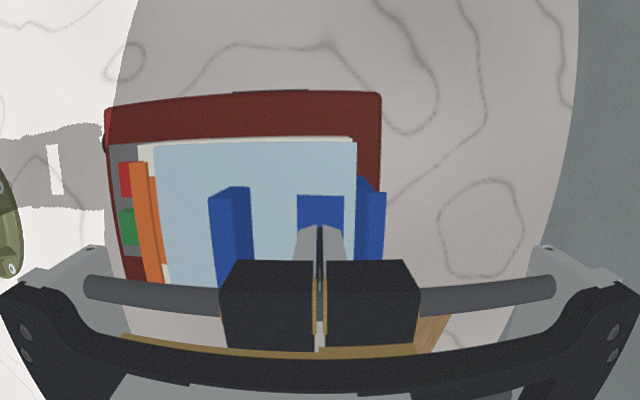

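```bash
python3 -m pendant '[[0,0,0.05,0,0,0,1],[0,0,0.04,0,0,0,1],[0,0,0,0,0,0,1]]'; for i in 1; do python3 -m pendant '[[0,0,0.034,0,0,0,1],[0,0,0,0,0,0,1]]'; done;  python3 -m pendant '[[0,0,0.034,0,0,0,1],[0,0,0,0,0,0,1]]'; python3 -m pendant '[[0,0,0.034,0,0,0,1],[0,0,0,0,0,0,1]]'
```

```text
time_s: 13.42
ee_pos: [0.6229, 0.1669, 0.2465]
eef_rot: [3.141, 0.0, 1.752]
force: [0.3, 1.1, 1.8]
grip_width: 0.0005
time_s: 13.58
ee_pos: [0.623, 0.1669, 0.2427]
eef_rot: [3.141, 0.0, 1.752]
force: [-0.2, 0.0, 6.3]
grip_width: 0.0004
time_s: 13.75
ee_pos: [0.6231, 0.1669, 0.2389]
eef_rot: [3.141, 0.0, 1.752]
force: [-0.8, 0.2, 7.7]
grip_width: 0.0006
time_s: 13.92
ee_pos: [0.6232, 0.1669, 0.2352]
eef_rot: [3.14, 0.0, 1.752]
force: [-0.1, -0.8, 8.8]
grip_width: 0.0004
```

```bash
python3 -m pendant '[[0,0,0.034,0,0,0,1],[0,0,0,0,0,0,1]]';  python3 -m pendant '[[0,0,0.025,0,0,0,1],[0,0,0,0,0,0,1]]'; python3 -m pendant '[[0,0,0.025,0,0,0,1],[0,0,0,0,0,0,1]]'
```

```text
time_s: 14.08
ee_pos: [0.6233, 0.167, 0.2315]
eef_rot: [3.139, 0.0, 1.752]
force: [-1.3, 0.3, 11.6]
grip_width: -0.0001
time_s: 14.25
ee_pos: [0.6233, 0.167, 0.2283]
eef_rot: [3.139, 0.0, 1.752]
force: [0.9, 0.9, 6.3]
grip_width: 0.0006
time_s: 14.42
ee_pos: [0.6234, 0.167, 0.2253]
eef_rot: [3.139, 0.0, 1.752]
force: [0.1, 0.0, 8.7]
grip_width: 0.0003
```

The force rose to 11.6 N and then dropped to 6.3 N, which is the snap. I'll push a bit more to be sure, then lift and look.

```bash
python3 -m pendant '[[0,0,0.025,0,0,0,1],[0,0,0,0,0,0,1]]';  python3 -m pendant '[[0,0,0.025,0,0,0,1],[0,0,0,0,0,0,1]]'; python3 -m pendant '[[0,0,-0.1,0,0,0,1],[0,0,-0.1,0,0,0,1],[0,0,-0.2,0,0,0,1],[0,0,-0.3,0,0,0,1],[0,-0.3,0,0,0,0,1],[0,0,0,0,0,0,1]]'; python3 - <<'E'
from calc import *
c=get("wrist"); cv2.imwrite("pics/w12.png",c["image"][:,:,::-1])
import pickle; pickle.dump(c,open("w12.pkl","wb"))
c=get("scene"); cv2.imwrite("pics/s12.png",cv2.resize(c["image"][130:280,250:475,::-1],(750,500)))
E
```

```text
time_s: 14.58
ee_pos: [0.6234, 0.167, 0.2227]
eef_rot: [3.139, 0.0, 1.752]
force: [-1.1, -1.0, 12.0]
grip_width: 0.0008
time_s: 14.75
ee_pos: [0.6234, 0.167, 0.22]
eef_rot: [3.139, 0.0, 1.752]
force: [-3.2, -0.8, 14.1]
grip_width: 0.0006
time_s: 15.25
ee_pos: [0.5842, 0.1599, 0.3036]
eef_rot: [-3.141, 0.0, 1.753]
force: [0.5, 1.4, -0.5]
grip_width: 0.0001
```

View pics/w12.png

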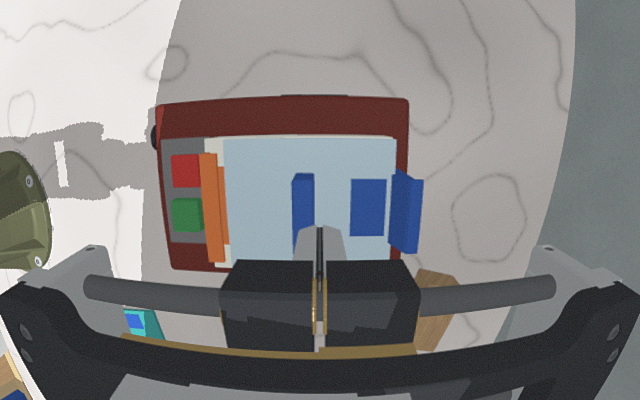

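View pics/s12.png

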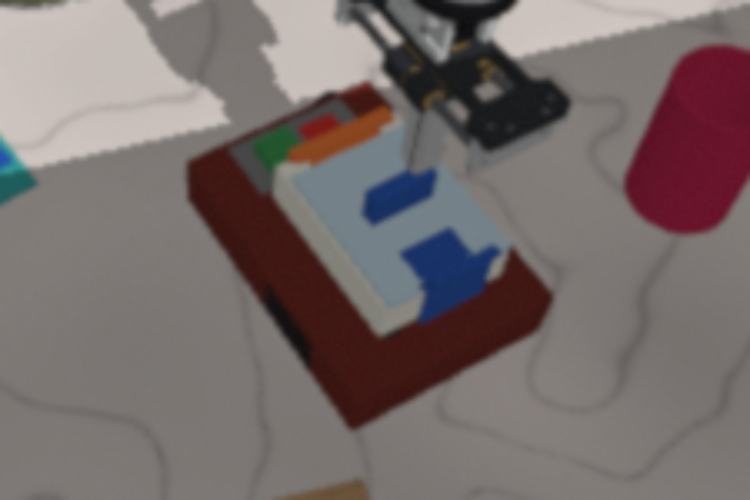

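The lid looks flat. The clip (columns 389-424) overlaps the lid edge at column 396, and the tongue is under the lip. As a numeric check, I'll triangulate corner heights.

```bash
python3 - <<'E'
import cv2
i=cv2.imread("pics/w12.png")[120:280,150:430]; cv2.imwrite("pics/w12z.png",cv2.resize(i,(784,448),interpolation=cv2.INTER_CUBIC))
from calc import *
import pickle
np.set_printoptions(precision=1,suppress=True)
w=pickle.load(open("w12.pkl","rb")); s=get("scene")
def tri(a,b):
    o1,d1=ray(w,a,True);o2,d2=ray(s,b); d1=d1/np.linalg.norm(d1);d2=d2/np.linalg.norm(d2)
    k=np.linalg.lstsq(np.c_[d1,-d2],o2-o1,rcond=None)[0]; p=(o1+k[0]*d1+o2+k[1]*d2)/2
    return RS.T@(p-SH)*1000
print("edge+y corner",tri((395.5,139),(250+510*.3,130+246*.3)))
for q in [(395.5,139),(222.5,139.5)]: print(RS.T@(onz(w,q,.136,True)-SH)*1000)
# patch corners at z=.136 (expect x 77..99ish)
for q in [(351,179),(385,178.5),(383,236)]: print("patch",RS.T@(onz(w,q,.136,True)-SH)*1000)
print(onz(w,(185.5,215.5),.086,True), SH+RS@np.array([-.1,-.024,.086]))
E
```

```text
edge+y corner [108.9  58.4 131.4]
[107.8  58.6 136. ]
[-34.6  58.9 136. ]
patch [ 71.5  25.  136. ]
patch [100.   25.6 136. ]
patch [101.  -25.1 136. ]
[0.4 0.1 0.1] [0.4 0.1 0.1]
```

View pics/w12z.png

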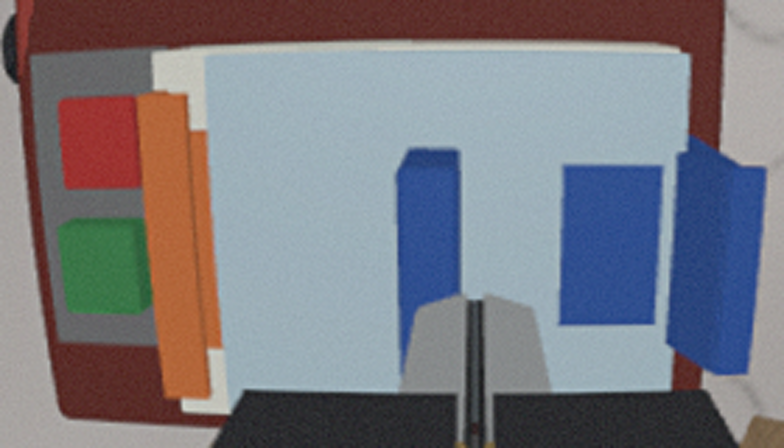

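The plate measures 142 mm (nominal 143) at seated position and the clip nose is over the edge, so the lid is seated. Now the run key.

```bash
python3 - <<'E'
from calc import *
delta(pose_down((-103,-24,206))); delta(pose_down((-103,-24,95)))
E
```

```text
turn [ 0.001  0.001 -0.   ] | shift before turn [-0.2   -1.274 -0.003] | shift after turn [-0.2   -1.274 -0.002] | rows: shift 3.7 turn 0.0 target [0.4416 0.1092 0.3032]
turn [ 0.001  0.001 -0.   ] | shift before turn [-0.2   -1.274  0.922] | shift after turn [-0.2   -1.274  0.923] | rows: shift 4.6 turn 0.0 target [0.4416 0.1092 0.1922]
```

```bash
python3 -m pendant '[[-0.05,-0.319,0,0,0,0,1],[-0.05,-0.319,0,0,0,0,1],[-0.05,-0.319,0,0,0,0,1],[-0.05,-0.319,0,0,0,0,1],[0,0,0,0,0,0,1],[0,0,0.3,0,0,0,1],[0,0,0.3,0,0,0,1],[0,0,0.25,0,0,0,1],[0,0,0,0,0,0,1],[0,0,0,0,0,0,1]]'; python3 - <<'E'
from calc import *
c=get("scene"); cv2.imwrite("pics/s13.png",cv2.resize(c["image"][110:260,250:475,::-1],(750,500)))
c=get("wrist"); cv2.imwrite("pics/w13.png",c["image"][:,:,::-1])
delta(pose_down((-103,-24,95)))
E
```

```text
time_s: 16.23
ee_pos: [0.4418, 0.1092, 0.2002]
eef_rot: [-3.139, 0.0, 1.752]
force: [-0.0, -0.1, 0.6]
grip_width: 0.0003
turn [ 0.003  0.001 -0.   ] | shift before turn [ 0.    -0.007  0.082] | shift after turn [ 0.    -0.007  0.082] | rows: shift 0.2 turn 0.0 target [0.4416 0.1092 0.1922]
```

View pics/w13.png

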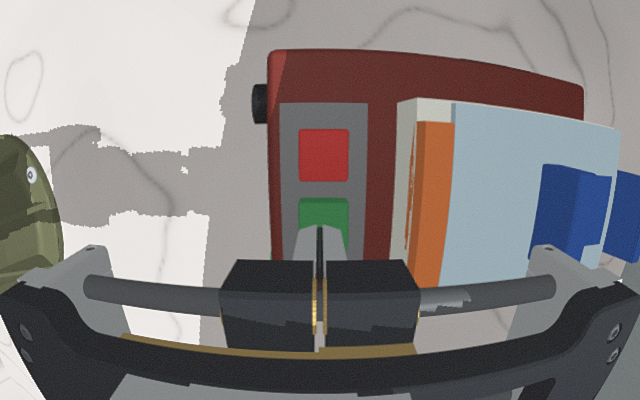

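View pics/s13.png

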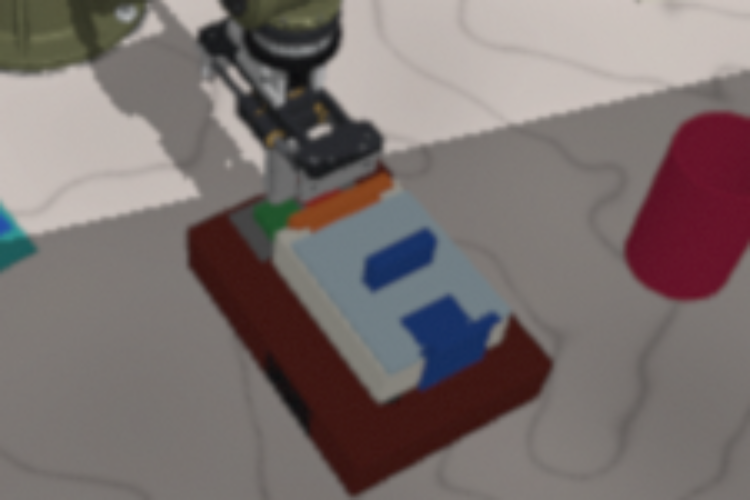

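The fingers are centred above the green key (columns 298-348). Pressing now.

```bash
python3 -m pendant '[[0,0,0.06,0,0,0,1],[0,0,0.06,0,0,0,1],[0,0,0,0,0,0,1]]'; python3 -m pendant '[[0,0,0.04,0,0,0,1],[0,0,0.04,0,0,0,1],[0,0,0,0,0,0,1]]'; python3 -m pendant '[[0,0,0.015,0,0,0,1],[0,0,0,0,0,0,1]]'; python3 -m pendant '[[0,0,0.012,0,0,0,1],[0,0,0,0,0,0,1]]'
```

```text
time_s: 16.58
ee_pos: [0.441, 0.1091, 0.1852]
eef_rot: [-3.141, 0.0, 1.752]
force: [-0.6, 0.0, -0.4]
grip_width: 0.0002
time_s: 16.83
ee_pos: [0.4413, 0.1091, 0.1758]
eef_rot: [-3.141, 0.0, 1.752]
force: [1.1, -0.1, -0.0]
grip_width: 0.0004
time_s: 17.0
ee_pos: [0.4412, 0.1091, 0.1744]
eef_rot: [-3.141, 0.0, 1.752]
force: [0.1, 0.2, 0.0]
grip_width: 0.0004
time_s: 17.17
ee_pos: [0.4413, 0.1091, 0.1734]
eef_rot: [-3.141, 0.0, 1.752]
force: [-2.6, -0.7, 8.2]
grip_width: 0.0006
```

```bash
python3 -m pendant '[[0,0,0.01,0,0,0,1],[0,0,0,0,0,0,1]]'; python3 -m pendant '[[0,0,0.01,0,0,0,1],[0,0,0,0,0,0,1],[0,0,0,0,0,0,1]]'; python3 - <<'E'
from calc import *
c=get("scene"); cv2.imwrite("pics/s14.png",cv2.resize(c["image"][110:260,250:475,::-1],(750,500)))
c=get("wrist"); cv2.imwrite("pics/w14.png",c["image"][:,:,::-1])
print(ctrl.get_obs()["force"])
E
```

```text
time_s: 17.33
ee_pos: [0.4414, 0.1091, 0.1732]
eef_rot: [3.141, 0.001, 1.752]
force: [-9.4, -2.2, 24.3]
grip_width: 0.0003
time_s: 17.58
ee_pos: [0.4414, 0.1091, 0.173]
eef_rot: [3.141, 0.001, 1.752]
force: [-16.1, -4.0, 40.0]
grip_width: 0.0006
[-16.11694644  -3.09566685  40.82345269]
```

View pics/w14.png

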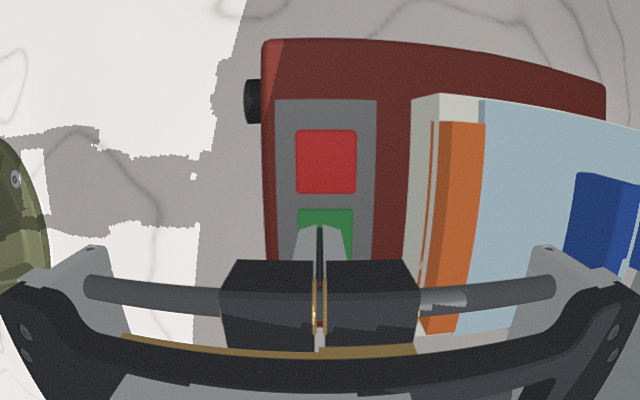

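Hard stop at tip height 76 mm, reaching 40 N. I'll lift off and check the keys.

```bash
python3 -m pendant '[[0,0,-0.06,0,0,0,1],[0,0,-0.16,0,0,0,1],[0,0,-0.3,0,0,0,1],[0,0,-0.3,0,0,0,1],[0,0.3,-0.1,0,0,0,1],[0,0.3,0,0,0,0,1],[0,0,0,0,0,0,1],[0,0,0,0,0,0,1]]'; python3 - <<'E'
from calc import *
import pickle
c=get("scene"); cv2.imwrite("pics/s15.png",cv2.resize(c["image"][110:260,250:475,::-1],(750,500)))
c=get("wrist"); cv2.imwrite("pics/w15.png",c["image"][:,:,::-1]);  pickle.dump(c,open("w15.pkl","wb"))
i=c["image"][100:280,130:450,::-1]; cv2.imwrite("pics/w15z.png",cv2.resize(i,(800,450),interpolation=cv2.INTER_CUBIC))
E
```

```text
time_s: 18.35
ee_pos: [0.5126, 0.1222, 0.2799]
eef_rot: [-3.139, 0.0, 1.752]
force: [-1.3, 0.2, -0.9]
grip_width: 0.0007
```

View pics/w15z.png

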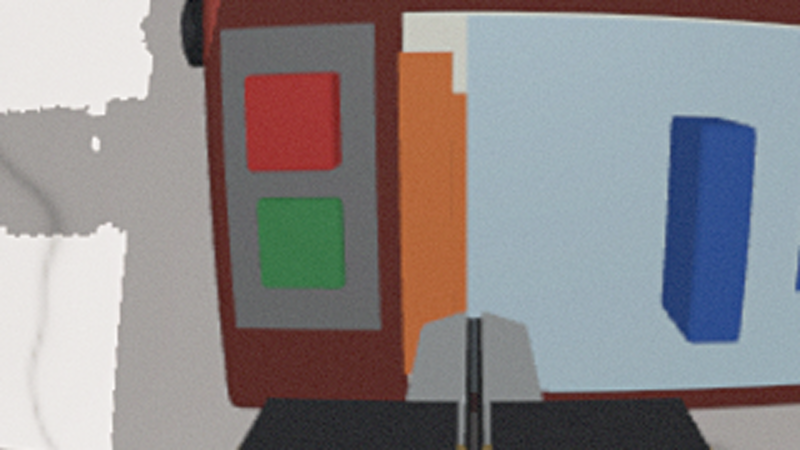

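View pics/s15.png

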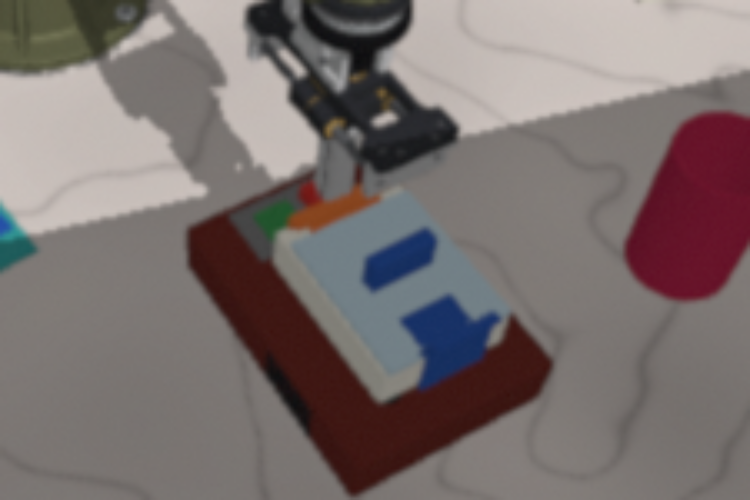

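```bash
python3 - <<'E'
from calc import *
import pickle
np.set_printoptions(precision=1,suppress=True)
w=pickle.load(open("w15.pkl","rb"))
g=lambda u,v,z:RS.T@(onz(w,(130+u/2.5,100+v/2.5),z,True)-SH)*1000
for z in (.076,.086):
    print(z,"red near edge",g(246,76,z)[:2],g(249,171,z)[:2],"green",g(258,199,z)[:2],g(264,288,z)[:2])
print(g(470,17,.136),ctrl.get_obs()["force"])
E
```

```text
0.076 red near edge [-118.4   41.6] [-118.7    5.2] green [-115.6   -5.7] [-115.6  -41.4]
0.086 red near edge [-115.4   41.7] [-115.6    6.6] green [-112.7   -3.9] [-112.6  -38.4]
[-33.5  58.  136. ] [-0.4  0.2  0.5]
```

Measured against the same +1.4 mm bias, green's top is at 76 mm and red's at 86 mm, so the keys have swapped. I'll retreat, take a final look and hand in.

```bash
python3 -m pendant '[[0,0.2,-0.25,0,0,0,1],[0,0.1,-0.3,0,0,0,1],[0,0,-0.3,0,0,0,1],[0,0,0,0,0,0,1],[0,0,0,0,0,0,1],[0,0,0,0,0,0,1]]'; python3 - <<'E'
from calc import *
c=get("wrist"); cv2.imwrite("pics/w16.png",c["image"][:,:,::-1])
E
```

```text
time_s: 18.95
ee_pos: [0.5468, 0.1286, 0.3822]
eef_rot: [-3.14, 0.0, 1.752]
force: [0.2, 0.1, -1.1]
grip_width: 0.0005
```

View pics/w16.png

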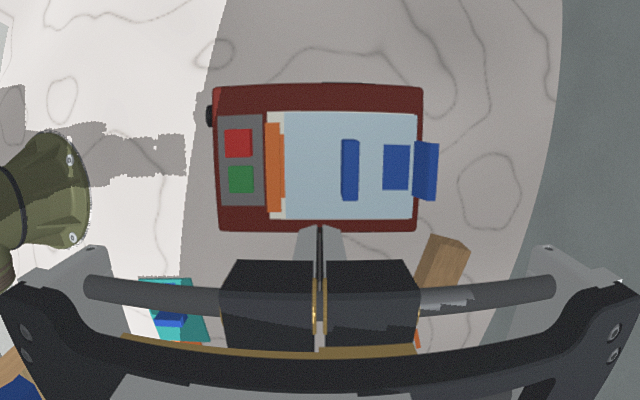

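The lid is flat between the lip (columns 265-284) and the clip (413-438), with the clip over the lid's edge. Red (238,143) is up, green (241,179) is down, and the robot is clear.

```bash
python3 -c "
from station import hand_in
print(hand_in())"
```

```text
the job is handed in; nothing more can be done
None
```

I closed the tub with the larger pale-blue lid, then pressed the run key, and handed the job in at about 19 s of the 58 s allowed.

**Lid:** I gripped it by the handle, slid the tongue under the lip until it met the post (about 6 N), and swung it down onto the clip. With shut fingers I then pressed on the patch. The force rose to 11.6 N and dropped to 6.3 N as the clip snapped, and I pressed on to 14 N.

**Run key:** I pressed it to a hard stop with the fingertips at about 76 mm. The force reached about 40 N there. I felt almost no resistance on the way down, not the expected 5 N.

**Last checks:**
- **Lid seating:** the plate measured 142 mm (nominal 143) and lay in its seated position, with the clip over its edge in the wrist view.
- **Keys:** the outlines fit green at 76 mm (down) and red at 86 mm (up).
- **Clearance:** the robot was clear, with tool force near zero. I never went near the jug, bottle or carton, but I did not re-measure where they stand.

**Disagreement:** one check did not fit. A two-view estimate put the clip-edge corner at 131 mm against the nominal 136 mm. I took that as triangulation error, since the single-view position and the images showed a seated lid.

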